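# Switch off the display plinth and snap its lamp cover home

## Task

The lamp on the black display plinth has lost its cover. First switch the lamp off by flipping the toggle switch towards the plinth's front edge (the long edge facing the robot's base); then fit the loose round brass lamp cover on the lamp, lens up, and press it down until it snaps fully home under all its spring clips. Finish while still pressing the seated cover down firmly (do not let go, I want to check the clips), leave the switch off, and leave the other pieces on the table where they are.

Things in the scene. Friction and masses are not known exactly. Their poses are not given: they have to be found in the camera images.
- plinth: Black stepped wooden plinth, fixed on the table, 156 mm deep (own x), 336 mm long (own y), 32 mm high; origin: centre of its underside, z up. Front edge = its -x side, facing the robot. It may be turned by up to 0.45 rad. On its flat top: lamp (105 mm to +y), stone specimen (70 by 66 mm, in the middle, up to 65 mm above the plinth's top) and toggle switch (110 mm to -y, 10 mm to -x).
- lamp: Lamp on the plinth: upright aluminium ring, outside diameter 50 mm, bore 42 mm, 20 mm high, white LED board at the bottom. Origin: ring's foot, on the plinth's top; axes as the plinth's. Four copper spring clips (up to 27 mm from the axis) carry round noses that stick into the bore 4 mm below the rim; they give way outwards to the cover's bead and spring back behind it.
- lamp_seat (a point): Centre of the lamp ring's top rim, 20 mm above the plinth's top (52 mm above the table). The cover's flange rests on this rim when home.
- cover: Loose round lamp cover, 60 to 110 g, standing on the table lens up, 25 mm high: brass flange 56 mm across and 9 mm thick, white 39 mm lens flush in its flat top; below it a 16 mm long grey spigot: 35 mm neck, 40 mm bead 7 to 8 mm from the lower end, tapering to 31 mm at the lower end. Origin: centre of the spigot's lower end, z up to the lens. Fits at any turn about z.
- cover_flange (a point): Centre of the flange's underside, 16 mm above the cover's origin. Set in the lamp, the cover first stands on the clip noses with this point about 9 mm above lamp_seat; pushed down, the resistance rises to some 6 to 18 N at 5 to 8 mm above, then drops suddenly and the flange lands on the rim (this point at lamp_seat, 0 to 1 mm).
- cover_top (a point): Centre of the lens, the cover's top, 25 mm above the cover's origin: the place to press.
- toggle (a joint): Angle of the toggle lever, rad: +0.40 on (leaning to the plinth's +x side, away from the front edge; it starts here), -0.40 off (leaning to the front edge, -x), 0 upright; stops at +-0.40. A spring detent holds it at both ends: it takes about 0.1 N m (some 4 N at 25 mm up the lever) to push it over, and past upright it snaps to the other end by itself.
- toggle_pivot (a point): Pivot of the toggle lever, 10 mm above the plinth's top (42 mm above the table), on top of a 13 mm thick brass bushing on a brass plate; axes as the plinth's. The lever swings in the plinth's x-z plane.
- toggle_tip (a point): End of the toggle lever, 40 mm from the pivot. The lever is a round steel bat, 6 mm thick at the pivot and 11 mm near the tip.
- finial: Bystander: small loose turned dark wood finial, 44 mm across, 70 mm tall, upright; origin at the centre of its foot.
- jar: Bystander: loose blue porcelain jar with a lid, 46 mm across, 55 mm tall, upright; origin at the centre of its foot.
- spoon: Bystander: loose steel spoon lying flat, 150 mm long; origin near its middle on the table.
Mind the look-alikes: they are no part of the job. What is meant by the cover is not purple, and is the larger of those in its own colour.

How it is judged (in metres and radians):
On the way, in this order (a step that is already met when the one before it is completed fails the run):
1. the toggle is flipped to its off end (value of joint toggle below -0.3 rad), for 0.2 s.
2. the cover is snapped home on the lamp with the switch off (z of cover_flange in the frame of lamp_seat below 0.002 m and horizontal distance between cover_flange and lamp_seat below 0.004 m and angle between the z axis of cover and the z axis of lamp, either way round below 0.08 rad and value of joint toggle below -0.3 rad), for 0.2 s.
At the end, for the whole second after the job is handed in: The toggle is at its off end (below -0.3 rad); the cover is home on the lamp, lens up: flange within 2 mm of the rim, within 4 mm of its centre and level to 0.08 rad; and the fingers are still pressing it on to the lamp with more than 4 N (all of step 2 and z of cover_flange in the frame of lamp_seat above -0.003 m and z of cover_top in the frame of lamp_seat above 0 m and contact force between the fingers and cover above 4 N and contact force between cover and lamp above 4 N); the arm keeps its last pose, push and grip.
It fails at once if the finial is moved more than 25 mm or knocked over (distance of finial from where it was at the start of the episode above 0.025 m or angle between finial's own z axis and vertical above 0.6 rad).
It fails at once if the jar is moved more than 25 mm or knocked over (distance of jar from where it was at the start of the episode above 0.025 m or angle between jar's own z axis and vertical above 0.6 rad).
It fails at once if the spoon is moved more than 25 mm (distance of spoon from where it was at the start of the episode above 0.025 m).
It also fails if it takes over 61 s, if anything falls off the work surface, if the arm or the gripper's body presses on something with over 40 N, if the wrist force passes 120 N, or if a joint passes its speed limit or range.

## Robot

A 7-joint arm with a two-finger parallel gripper is mounted at the origin on the work surface. World frame = base frame: x ahead of the robot, y to its left, z up, the work surface at z = 0. Lengths are in m, angles in degrees, forces in N, time in s.
With the tool pointing down it reaches from about 0.35 to 0.775 m from the base axis. Payload 3.1 kg.
Tool frame: the origin (TCP) lies on the centre line of the jaws, within the pads' length; the fingertips stand 17 mm ahead of it and the grasp point (between the pads) lies 2 mm behind it (robot.tip_reach is the distance from the TCP to the fingertips, in m); z points along the fingers, y is the direction in which the jaws open and shut (so a half turn about z gives the same grasp; the last joint's range is limited). The gripper opens to 85 mm and grips with 20 to 120 N. Pads are 22 mm wide; open, the fingers measure 114 mm over their backs; the gripper's body (76 mm by 85 mm) begins 54 mm behind the grasp point. The pads swing forward as they close: fully open they stand 13 mm farther back than shut.
Start: joints at [-75.671, 17.813, 0.802, 86.603, -0.252, 75.585, -1.558], TCP at [0.158, 0.527, 0.225] pointing down, gripper open.
Joint ranges: [-154.91, 154.91], [-16.99, 109.72], [-72.82, 74.43], [7.12, 147.25], [-82.49, 262.49], [11.32, 116.49], [-174.64, 174.64]. Speed limits (degrees/s): [159.86, 159.86, 180, 180, 180, 180, 180].

## Interface

Orientations are given as [roll, pitch, yaw] about the fixed x, y, z axes, in that order (R = Rz(yaw) Ry(pitch) Rx(roll)).
In Python, from station import robot, fingers, vision, workorder, recognise gives the robot as it stands. Calls block until the motion is done:
- robot.move_to(position, orientation): joint-space move of the TCP to a pose.
- robot.line_to(position, orientation=None, velocity=0.15, f_stop=None): straight line of the TCP; orientation=None keeps the orientation; velocity is the mean speed in m/s. With f_stop (N) it stops when the force on the tool has changed by that much, and returns True; else False.
- robot.move_j(angles): joint-space move.
- fingers.gripper_to(opening, force=None): opening from 0.0 (shut) to 1.0 (fully open); force is the grip in N (None keeps the last); returns when the fingers have stopped.
- robot.pause(seconds).
- robot.inverse_kinematics(position, orientation): joint angles nearest the present ones, or None.
- vision.grab_frame(name): name is "scene" or "side" or "wrist"; returns the picture (420x560x3 uint8, red, green, blue); there is no depth.
- vision.calibration(name): a dict with "mtx" (3x3 intrinsics, pixels), "extrinsics" (4x4, takes a point from world to camera coordinates); the wrist camera has in their place "T_tool_cam" (4x4, takes a point from camera to tool coordinates, whose origin is the TCP and whose axes are the flange's). Camera axes: x right, y up, looking along -z (the intrinsics and any distortion apply to the point x, -y, -z); pixel columns grow to the right and rows downward; lengths in m; the calibration is good to about 2 mm. A picture is of the moment at which its call begins: read the wrist's pose just before it. calibration takes no time and is no camera call.
A pose or a line that the arm cannot do raises robot.PlanningError and nothing moves.
- workorder.close_job(): hands the job in, once; it reports no verdict.
Trained networks look in the newest picture that a camera, given by its name, has taken for a name from the list of things; names that differ only in an ending like _2 or _b are one class to them, and where a whole thing is asked for, a point or a joint stands for the part that bears it (a point fixed in the world has none). Each returns a list of dicts, best first, with "p" (0 to 1); they miss things now and then, are a little off and sometimes report something else, mostly with a low value. They report only what shows in the picture. A call takes as long as a camera call. They do not tell look-alikes from the thing itself.
- recognise(label, camera): "rect" ([centre column, centre row, width, height] in pixels, round what is visible of it).
Readings, each from a call of its own:
- robot.current_time_s(): time.
- robot.current_joint_positions(): joint angles.
- robot.current_dq(): joint speeds.
- robot.current_joint_torque(): joint torques, N m.
- robot.current_tool_pos(): TCP position.
- robot.current_eef_rot(): TCP orientation.
- robot.current_contact_force(): force on the tool from outside, world axes, zero at the start.
- robot.current_torque(): the same for the moment, N m.
- robot.current_finger_gap(): opening from 0.0 (shut) to 1.0 (fully open).
Only numpy, scipy, OpenCV 4.12 (cv2) and the standard library are available. Lean on these libraries where they do the work, as an engineer would, in place of code of your own. Each camera call takes 0.05 s, during which the arm holds its last target. There are 200 camera calls.

## Working session

There is one attempt and no reset: what is moved stays moved. The work goes in short steps, each a Python script; the robot and the scene stay as the last script left them, time stands still between calls to the robot, and variables do not carry over. Pictures are saved under pics/ and viewed, about 8 in all and at most 12, crops included, and the job is handed in when it is done.

```bash
ls; mkdir -p pics; cat > h.py <<'E'
import numpy as np, cv2
from scipy.spatial.transform import Rotation as R
from station import robot, fingers, vision, workorder, recognise
def cam(name):
    c=vision.calibration(name); K=np.array(c["mtx"])
    if "extrinsics" in c: T=np.linalg.inv(np.array(c["extrinsics"]))
    else:
        T=np.eye(4); T[:3,:3]=R.from_euler("xyz",robot.current_eef_rot(),degrees=True).as_matrix(); T[:3,3]=robot.current_tool_pos()
        T=T@np.array(c["T_tool_cam"])
    return K,T,c
def pix2w(KT,u,v,z):
    K,T=KT[:2]; d=np.linalg.inv(K)@[u,v,1]; d=T[:3,:3]@[d[0],-d[1],-d[2]]
    return T[:3,3]+d*(z-T[2,3])/d[2]
def w2pix(KT,p):
    K,T=KT[:2]; q=T[:3,:3].T@(np.array(p)-T[:3,3]); q=K@[q[0],-q[1],-q[2]]; return q[:2]/q[2]
def save(im,n): cv2.imwrite("pics/"+n,im[:,:,::-1])
E
python3 - <<'E'
from h import *
for n in("scene","side"):
    im=vision.grab_frame(n); KT=cam(n); save(im,n+".png"); print(n,[k for k in KT[2]],KT[1][:3,3].round(2))
    for l in("plinth","lamp","cover","toggle","finial","jar","spoon"):
        for r in recognise(l,n):
            if r["p"]>.2: print(l,round(r["p"],2),np.round(r["rect"]),pix2w(KT,*r["rect"][:2],.02).round(3))
a=[cv2.imread(f"pics/{n}.png") for n in("scene","side")]
E
```

```text
pics
scene ['mtx', 'extrinsics'] [1.43 0.69 0.94]
plinth 0.42 [203. 193.  16.  18.] [ 0.571 -0.291  0.02 ]
lamp 0.8 [345. 247.  21.  21.] [0.526 0.2   0.02 ]
cover 0.65 [199. 174.  18.   7.] [ 0.5   -0.376  0.02 ]
cover 0.61 [228. 162.  15.  10.] [ 0.389 -0.346  0.02 ]
cover 0.48 [179. 169.   9.  10.] [ 0.521 -0.451  0.02 ]
finial 0.66 [238. 182.  12.  19.] [ 0.462 -0.241  0.02 ]
jar 0.74 [202. 192.  12.  15.] [ 0.568 -0.295  0.02 ]
spoon 0.84 [434. 272.  55.  30.] [0.474 0.431 0.02 ]
side ['mtx', 'extrinsics'] [ 0.14 -0.62  0.77]
plinth 0.97 [268. 205. 111.  88.] [0.556 0.075 0.02 ]
lamp 0.57 [241. 172.  16.  12.] [0.563 0.246 0.02 ]
cover 0.85 [306. 351.  30.  28.] [ 0.395 -0.336  0.02 ]
cover 0.68 [364. 340.  25.  33.] [ 0.509 -0.38   0.02 ]
cover 0.65 [391. 377.  22.  20.] [ 0.502 -0.465  0.02 ]
toggle 0.55 [307. 294.  16.  24.] [ 0.476 -0.225  0.02 ]
toggle 0.54 [290. 207.   8.  14.] [0.604 0.035 0.02 ]
finial 0.89 [306. 295.  16.  22.] [ 0.473 -0.227  0.02 ]
jar 0.92 [358. 287.  23.  28.] [ 0.587 -0.273  0.02 ]
spoon 0.51 [190. 154.  23.  24.] [0.467 0.42  0.02 ]
```

View pics/scene.png

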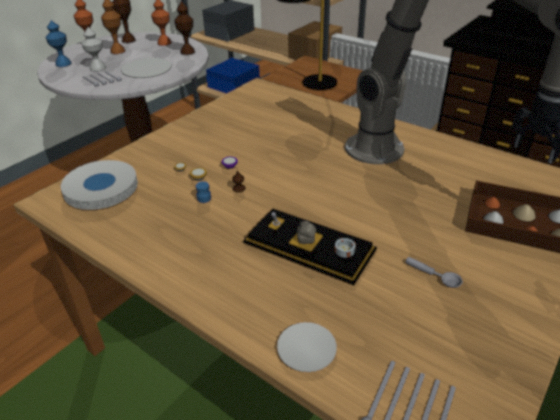

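View pics/side.png

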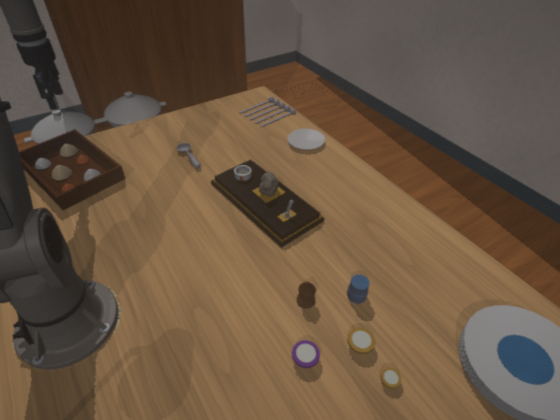

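The side view shows three look-alikes: a purple-rimmed one at (306,353), a larger brass one at (361,341) and a smaller brass one at (391,378). The larger brass one fits the description, at about (0.505, -0.38). I'll take wrist looks above it and above the plinth.

```bash
python3 - <<'E'
from h import *
print(robot.current_eef_rot(), np.round(vision.calibration("wrist")["T_tool_cam"],3).tolist(),vision.calibration("wrist")["mtx"],robot.tip_reach)
for n,p,yaw in(("wc",[.46,-.37,.25],0),("wp",[.52,.12,.33],15)):
    print(robot.inverse_kinematics(p,[180,0,yaw]))
    robot.move_to(p,[180,0,yaw]); robot.pause(.3)
    KT=cam("wrist"); im=vision.grab_frame("wrist"); save(im,n+".png"); print(n,KT[1][:3,3].round(3),robot.current_time_s())
    for l,z in(("plinth",.032),("lamp",.052),("cover",.025),("toggle",.06),("finial",.04),("jar",.03)):
        for r in recognise(l,"wrist"):
            if r["p"]>.2: print(l,round(r["p"],2),np.round(r["rect"]),pix2w(KT,*r["rect"][:2],z).round(4))
a=[cv2.imread(f"pics/{n}.png") for n in("wc","wp")]
E
```

```text
[1.79997080e+02 5.54416649e-04 1.63286257e+02] [[0.001, 0.96, 0.278, 0.071], [1.0, -0.001, 0.0, -0.002], [0.0, 0.278, -0.96, -0.147], [0.0, 0.0, 0.0, 1.0]] [[358.75568633   0.         277.60106807]
 [  0.         358.75568633 210.10627977]
 [  0.           0.           1.        ]] 0.017
[  0.39400001  30.45676503  58.84353482  78.78021556 -25.81849801
  84.86425238 -32.17052191]
wc [ 0.53  -0.371  0.397] 4.4583
cover 0.86 [287. 132.  52.  56.] [ 0.5045 -0.3808  0.025 ]
cover 0.66 [252. 237.  51.  50.] [ 0.3911 -0.3426  0.025 ]
cover 0.64 [367. 132.  38.  38.] [ 0.5045 -0.4619  0.025 ]
cover 0.62 [184.  54.  53.  52.] [ 0.5777 -0.2809  0.025 ]
finial 0.68 [144. 166.  56.  48.] [ 0.4727 -0.2379  0.04  ]
jar 0.7 [183.  54.  54.  56.] [ 0.5772 -0.2814  0.03  ]
[-59.16955312  21.77879033  64.32649848  78.54757665 -19.54311955
  91.53795117 -72.08354956]
wp [0.588 0.136 0.477] 6.925
plinth 0.63 [300. 126. 281. 157.] [0.5727 0.1045 0.032 ]
lamp 0.63 [208. 120.  44.  46.] [0.5522 0.2091 0.052 ]
cover 0.67 [547. 326.  23.  32.] [ 0.3919 -0.3198  0.025 ]
toggle 0.7 [390. 147.  22.  17.] [ 0.5772 -0.0007  0.06  ]
finial 0.72 [514. 264.  52.  43.] [ 0.4744 -0.2194  0.04  ]
jar 0.5 [558. 200.   3.  18.] [ 0.5683 -0.243   0.03  ]
```

View pics/wc.png

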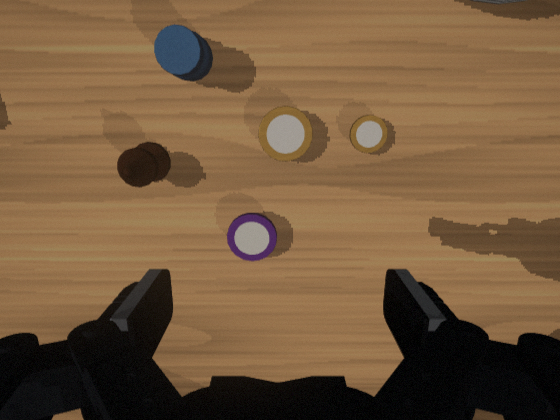

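View pics/wp.png

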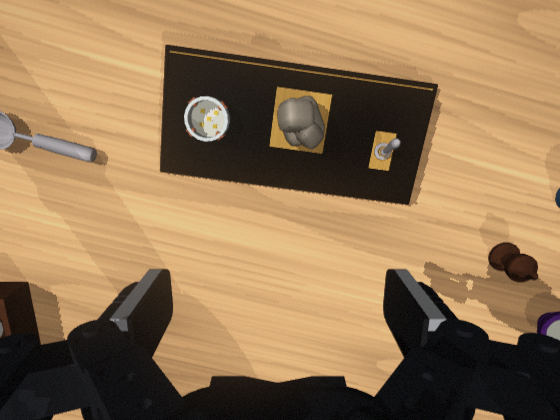

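The wrist view at (287,132) confirms the larger brass cover. The purple one is at (252,237) and the small brass one at (367,132). In the plinth view the lamp is at (207,119), with the toggle bushing at about (381,152) and the lever leaning to the far side. Next I compute the plinth pose and flip the switch.

```bash
python3 - <<'E'
from h import *
KT=cam("wrist")
a,b=[pix2w(KT,*q,.032)for q in((170,51),(433,90))]
d=a-b; y1=np.arctan2(-d[0],d[1])
a,b=[pix2w(KT,*q,.032)for q in((161,172),(411,205))]
d=a-b; y2=np.arctan2(-d[0],d[1])
L=pix2w(KT,207,119,.052); P=pix2w(KT,382,151,.036); d=L-P; y3=np.arctan2(-d[0],d[1])+np.arctan2(.01,.215)
print(y1,y2,y3,L,P,np.linalg.norm(d[:2]))
yaw=(y1+y3)/2
Rz=R.from_euler("z",yaw).as_matrix()
c=(L-Rz@[0,.105,0]+P-Rz@[-.01,-.11,0])/2; c[2]=0; print("plinth",c,yaw)
np.save("pl.npy",[*c[:2],yaw])
piv=c+Rz@[-.01,-.11,0]
ori=[180,0,np.degrees(yaw)]
at=lambda x,z:piv+Rz@[x,0,0]+[0,0,z]
fingers.gripper_to(0.0)
robot.move_to(at(.05,.15),ori)
save(vision.grab_frame("wrist"),"t0.png")
print(robot.line_to(at(.05,.06+.017),ori,velocity=.08,f_stop=8),robot.current_contact_force())
print(robot.line_to(at(.0,.06+.017),ori,velocity=.04,f_stop=25),robot.current_tool_pos(),robot.current_contact_force())
robot.line_to(at(.03,.077),ori,velocity=.1)
robot.line_to(at(.03,.2),ori,velocity=.15)
fingers.gripper_to(1.0)
robot.move_to(at(-.075,.22),ori); robot.pause(.2)
KT=cam("wrist");im=vision.grab_frame("wrist");print(recognise("toggle","wrist")[:2],recognise("lamp","wrist")[:2],robot.current_time_s())
print("pivot px",w2pix(KT,at(0,.042)),"tip off",w2pix(KT,at(-.0156,.079)),"tip on",w2pix(KT,at(.0156,.079)),"lamp",w2pix(KT,c+Rz@[0,.105,.052]))
save(im,"t1.png")
E
```

```text
0.12492830615863833 0.12824024789799687 0.12667447754984382 [0.55266287 0.21160049 0.052     ] [5.69665895e-01 3.77778501e-05 3.60000000e-02] 0.21224486433978906
plinth [0.5658112  0.10892672 0.        ] 0.12580139185424108
False [-0.13270671 -0.6013804   0.12595959]
False [ 0.56995222 -0.00140854  0.0770037 ] [-0.17068801  0.25243889  0.2948984 ]
[{'rect': [275.6, 93.5, 13.7, 32.5], 'p': 0.63}] [{'rect': [33.1, 85.5, 65.7, 64.3], 'p': 0.78}] 14.4917
pivot px [276.19822445 100.98627033] tip off [276.08074728 121.21732744] tip on [276.09491882  78.7395081 ] lamp [17.65879801 87.8348149 ]
```

View pics/t1.png

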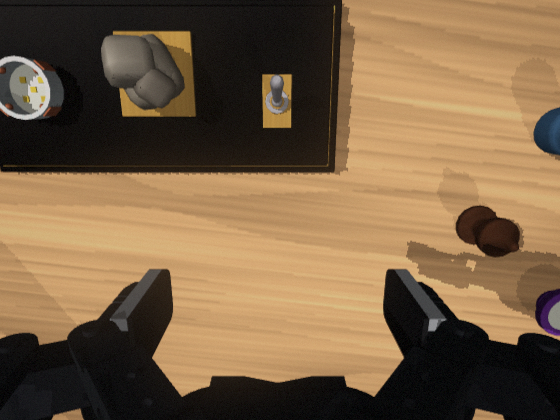

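The lever in t1 still leans to the far side: its tip is at (277,82), where "on" is predicted. I'll look at the shut fingers, then repeat in steps with force logging.

```bash
cat >> h.py <<'E'
_p=np.load("pl.npy"); yaw=_p[2]; Rz=R.from_euler("z",yaw).as_matrix(); c=np.array([_p[0],_p[1],0]); ori=[180,0,np.degrees(yaw)]
piv=c+Rz@[-.01,-.11,0]
at=lambda x,z:piv+Rz@[x,0,0]+[0,0,z]
E
python3 - <<'E'
from h import *
fingers.gripper_to(0.0); print(robot.current_finger_gap())
robot.move_to(at(.05,.15),ori)
robot.line_to(at(.05,.073),ori,velocity=.1,f_stop=8)
ims=[]
for x in(.03,.02,.012,.006,0,-.006):
    s=robot.line_to(at(x,.073),ori,velocity=.05,f_stop=25)
    print(x,s,np.round(Rz.T@robot.current_contact_force(),2),np.round(robot.current_tool_pos(),3))
    if x in(.03,.012,-.006): ims.append(vision.grab_frame("side"))
KT=cam("side"); u,v=w2pix(KT,at(0,.06)).astype(int); print(u,v)
w=vision.grab_frame("wrist"); 
out=np.hstack([cv2.resize(i[v-40:v+30,u-35:u+35],(260,260),interpolation=cv2.INTER_CUBIC) for i in ims])
save(np.vstack([out,cv2.resize(w,(780,585))[:330]]),"t2.png"); print(robot.current_time_s())
E
```

```text
-0.0003081965942166501
0.03 False [ 0.45  0.35 -0.77] [0.599 0.003 0.073]
0.02 False [0.59 0.28 2.39] [0.59  0.001 0.074]
0.012 False [ 0.5  -0.32  6.13] [ 0.581 -0.     0.074]
0.006 False [ 0.11 -0.02  6.77] [ 0.575 -0.001  0.073]
0 False [ 0.51 -0.35 -0.3 ] [ 0.568 -0.001  0.072]
-0.006 False [ 0.26 -0.34  0.18] [ 0.563 -0.002  0.073]
287 208
19.0083
```

View pics/t2.png

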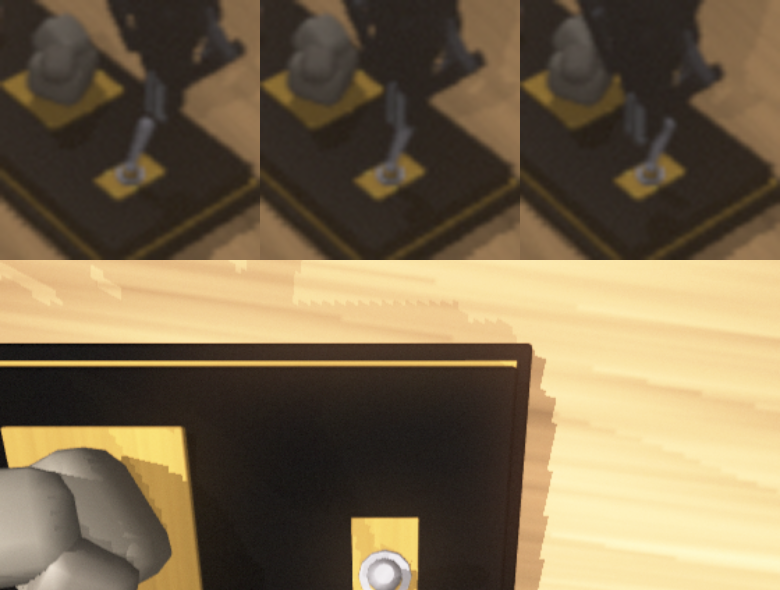

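The shut fingers rode over the lever's top (up to about 7 N vertical), so the tips end higher than stated. I'll touch the plinth top to measure the real tip height, then push lower.

```bash
python3 - <<'E'
from h import *
robot.line_to(at(-.006,.12),ori,velocity=.15); robot.line_to(at(.055,.12),ori,velocity=.15)
robot.line_to(at(.055,.075),ori,velocity=.12)
s=robot.line_to(at(.055,.035),ori,velocity=.03,f_stop=4); z=robot.current_tool_pos()[2]
print(s,z,robot.current_contact_force())
if s:
    zz=z+.024
    robot.line_to(at(.055,zz),ori,velocity=.1)
    for x in(.02,.012,.006,0,-.006):
        t=robot.line_to(at(x,zz),ori,velocity=.06,f_stop=25)
        print(x,t,np.round(Rz.T@robot.current_contact_force(),2))
        if t:break
    robot.line_to(at(.03,zz),ori,velocity=.15)
robot.line_to(at(.03,.14),ori,velocity=.2)
im=vision.grab_frame("side");KT=cam("side"); u,v=w2pix(KT,at(0,.06)).astype(int)
save(cv2.resize(im[v-35:v+35,u-35:u+35],(350,350),interpolation=cv2.INTER_CUBIC),"t3.png"); print(robot.current_time_s())
E
```

```text
False 0.035265026384231846 [-0.95545863 -0.02942424 -0.8299459 ]
22.7833
```

View pics/t3.png

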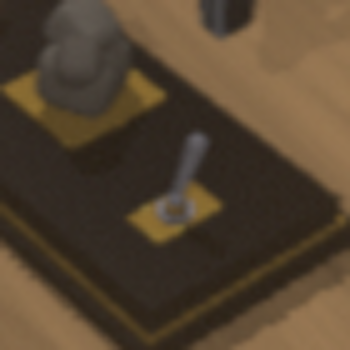

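There was no contact even at TCP z = 0.035, so the shut tips barely pass the TCP. I'll probe lower with a force stop.

```bash
python3 - <<'E'
from h import *
robot.line_to(at(.055,.075),ori,velocity=.2); robot.line_to(at(.055,.04),ori,velocity=.15)
s=robot.line_to(at(.055,.008),ori,velocity=.03,f_stop=4); z=robot.current_tool_pos()[2]
print(s,z,robot.current_contact_force())
if s:
    zz=z+.024
    robot.line_to(at(.055,zz),ori,velocity=.1)
    for x in(.02,.012,.006,0,-.006):
        t=robot.line_to(at(x,zz),ori,velocity=.08,f_stop=25)
        print(x,t,np.round(Rz.T@robot.current_contact_force(),2))
        if t:break
    robot.line_to(at(.03,zz),ori,velocity=.15)
robot.line_to(at(.03,.14),ori,velocity=.2)
im=vision.grab_frame("side");KT=cam("side"); u,v=w2pix(KT,at(0,.06)).astype(int)
save(cv2.resize(im[v-35:v+35,u-35:u+35],(350,350),interpolation=cv2.INTER_CUBIC),"t4.png"); print(robot.current_time_s())
E
```

```text
True 0.02627907711571526 [-1.10811487 -0.30546828  4.31103695]
0.02 False [ 1.02 -0.4  -0.89]
0.012 False [ 0.19 -0.03  0.39]
0.006 False [ 5.72  0.14 -1.71]
0 False [12.83 -1.08 -3.49]
-0.006 False [19.38 -1.48 -5.15]
27.2917
```

View pics/t4.png

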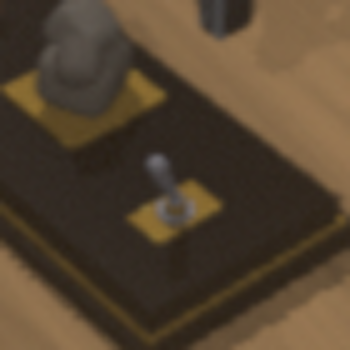

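The switch is now off: in t4 the lever leans the other way, and the push ended at 19 N against the stop. The shut tips are about 6 mm behind the reported TCP. I'll pick the cover with the jaws along x, using a close look and a table touch.

```bash
python3 - <<'E'
from h import *
lamp=c+Rz@[0,.105,0]; d7=np.degrees(yaw)
def ik(p,o):
    q=robot.inverse_kinematics(p,o); return None if q is None else np.round(q,0)
for s in(90,-90): print(s,ik([.5045,-.381,.12],[180,0,s]),ik([*lamp[:2],.16],[180,0,s+d7]),ik([*lamp[:2],.03],[180,0,s+d7]))
E
```

```text
90 [ 11.  36.  39.  83. -23.  70.  53.] [-50.  29.  40.  87. -19.  71.   0.] [-47.  36.  35.  95. -24.  57.   4.]
-90 [  -3.   49.   70.   83.  -46.   80. -111.] [ -66.   43.   74.   87.  -42.   81. -162.] [ -65.   54.   72.   95.  -54.   72. -154.]
```

```bash
python3 - <<'E'
from h import *
o=[180,0,90]
robot.move_to([.5045,-.381,.14],o); robot.pause(.1)
KT=cam("wrist"); im=vision.grab_frame("wrist"); rs=[r for r in recognise("cover","wrist") if r["p"]>.2]
for r in rs: print(round(r["p"],2),np.round(r["rect"]),pix2w(KT,*r["rect"][:2],.025).round(4))
p=min((pix2w(KT,*r["rect"][:2],.025) for r in rs),key=lambda q:np.hypot(q[0]-.5045,q[1]+.381)) 
# brass disc centre by colour-independent check: white lens blob
g=cv2.inRange(im,(150,150,150),(255,255,255)); n,_,st,ct=cv2.connectedComponentsWithStats(g)
for i in range(1,n):
    if st[i,4]>500: print("white",st[i],ct[i].round(1),pix2w(KT,*ct[i],.025).round(4))
save(im,"g0.png"); print(p,robot.current_time_s())
fingers.gripper_to(.85)
if np.hypot(p[0]-.5045,p[1]+.381)<.01:
    robot.line_to([p[0],p[1],.05],o,velocity=.15)
    s=robot.line_to([p[0],p[1],-.015],o,velocity=.04,f_stop=4); z=robot.current_tool_pos()[2]; print(s,z,robot.current_contact_force(),robot.current_time_s())
    save(vision.grab_frame("side"),"g1.png")
E
```

```text
0.6 [121. 151.  78.  76.] [ 0.3911 -0.3415  0.025 ]
0.56 [277. 199.  71.  74.] [ 0.5042 -0.3775  0.025 ]
white [  94  125   53   53 2159] [119.8 150.9] [ 0.3901 -0.3416  0.025 ]
white [ 250  176   51   49 1906] [275.2 200. ] [ 0.5028 -0.3781  0.025 ]
[ 0.50417458 -0.37746085  0.025     ] 29.175
True -0.014306293820824073 [0.59449181 0.75370148 5.16134076] 32.1417
```

View pics/g0.png

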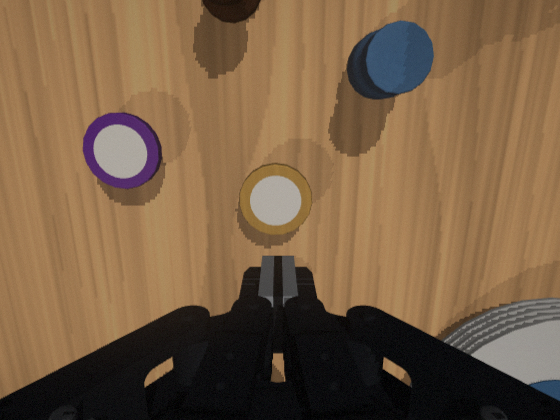

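The picture shows the brass cover at (276,200), centred between the pads. The two looks disagree by about 3 mm along tool x, a small camera bias that I'll apply to the lamp too. Tips touch the table at TCP z = -0.014. Next: grip, lift, and check in the fixed cameras above the lamp.

```bash
python3 - <<'E'
from h import *
o=[180,0,90]; zg=-.006; X,Y=.504,-.380
robot.line_to([X,Y,zg],o,velocity=.1)
fingers.gripper_to(0.0,force=70); g=robot.current_finger_gap(); print("gap",g,g*85)
robot.line_to([X,Y,zg+.15],o,velocity=.2)
lamp=c+Rz@[0,.105,0]-Rz@[.0025,0,0]; ol=[180,0,90+np.degrees(yaw)]
robot.move_to([*lamp[:2],zg+.15],ol); robot.line_to([*lamp[:2],zg+.085],ol,velocity=.15); robot.pause(.1)
print("gap",robot.current_finger_gap(),lamp,robot.current_tool_pos(),robot.current_time_s())
out=[]
for n in("scene","side"):
    KT=cam(n); im=vision.grab_frame(n)
    for l in("cover","lamp"): print(n,l,[(round(r["p"],2),np.round(r["rect"],1)) for r in recognise(l,n)][:3])
    u,v=w2pix(KT,[*lamp[:2],.07]).astype(int); print(n,u,v,"rim",w2pix(KT,[*lamp[:2],.052]),"origin",w2pix(KT,[*lamp[:2],.085]),"top",w2pix(KT,[*lamp[:2],.11]))
    out.append(cv2.resize(im[v-35:v+35,u-35:u+35],(390,390),interpolation=cv2.INTER_CUBIC))
save(np.hstack(out),"p0.png")
E
```

```text
gap 0.6237884701640942 53.02201996394801
gap 0.6256104249280832 [0.55015662 0.21278328 0.        ] [0.55159581 0.21280151 0.08050063] 36.475
scene cover [(0.55, array([180.6, 168.1,  12. ,  11.9])), (0.54, array([228.9, 163.2,  12.9,  11.7])), (0.48, array([351.2, 227.8,  12.4,  11.6]))]
scene lamp [(0.73, array([344.9, 248.3,  19.2,  20.3]))]
scene 345 239 rim [345.00351592 244.59123878] origin [345.73908087 234.99382862] top [346.31123698 227.52852334]
side cover [(0.97, array([305.2, 352.9,  29.9,  28.9])), (0.7, array([242.2, 158.9,  13.8,  17.9])), (0.59, array([390.4, 376.9,  25.1,  21.3]))]
side lamp [(0.51, array([241.4, 172.2,  15.6,  12.5]))]
side 241 166 rim [241.65666988 171.04872797] origin [241.06712092 162.05764261] top [240.60468222 155.00508873]
```

View pics/p0.png

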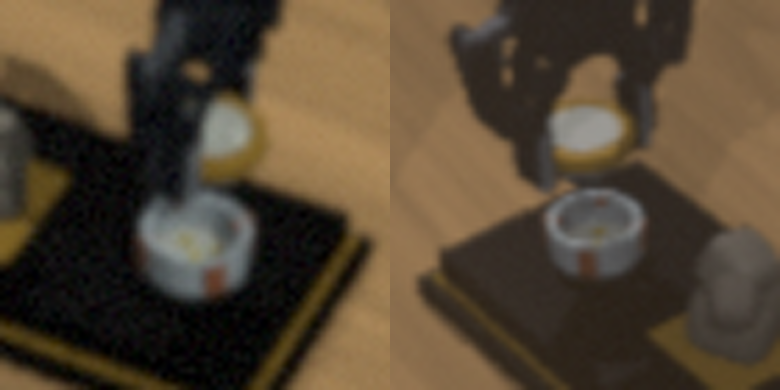

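The cover is held level and centred over the ring to within about 1–2 mm in both views. In side, the rim is at about (243,170) and the cover top at about (242,154). I'll lower it and press.

```bash
python3 - <<'E'
from h import *
p=c+Rz@[0,.105,0]-Rz@[.0025,0,0]; ol=[180,0,90+np.degrees(yaw)]
print(robot.line_to([*p[:2],.046],ol,velocity=.08,f_stop=10))
for z in(.040,.037,.034,.032,.030,.028):
    s=robot.line_to([*p[:2],z],ol,velocity=.04,f_stop=40)
    print(z,s,robot.current_tool_pos().round(4),np.round(robot.current_contact_force(),1),np.round(robot.current_torque(),2))
    if s: break
robot.pause(.2)
print(robot.current_finger_gap(),robot.current_contact_force(),robot.current_time_s())
out=[]
for n in("scene","side"):
    KT=cam(n); im=vision.grab_frame(n); u,v=w2pix(KT,[*p[:2],.06]).astype(int)
    out.append(cv2.resize(im[v-30:v+30,u-30:u+30],(390,390),interpolation=cv2.INTER_CUBIC))
save(np.hstack(out),"p1.png")
E
```

```text
False
0.04 False [0.5516 0.2123 0.0405] [ 2.8 -0.   0.1] [-0.16 -0.61 -0.01]
0.037 False [0.5525 0.2128 0.038 ] [ 5.6 -0.4  2.7] [-0.02 -1.08 -0.05]
0.034 False [0.5522 0.2128 0.0341] [ 7.   1.1 -3.4] [ 0.01 -1.5  -0.03]
0.032 False [0.5522 0.2125 0.0318] [ 7.7  0.2 -3.2] [-0.17 -1.63 -0.06]
0.03 False [0.5522 0.2124 0.0304] [ 5.8 -1.   0.6] [-0.21 -1.26  0.  ]
0.028 False [0.5522 0.2124 0.0302] [ 2.9 -1.6 10.5] [-0.42 -0.37  0.06]
0.6288998452941643 [ 2.90481568 -1.88033358 10.86582118] 39.0833
```

View pics/p1.png

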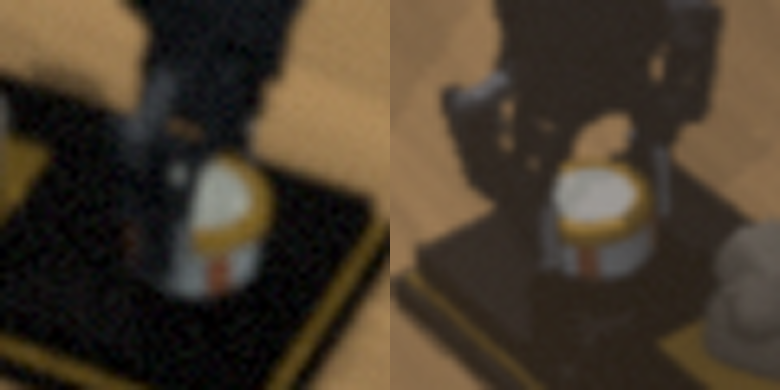

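The height matches "home" (TCP about 0.030, stiff stop at 10.5 N), but I didn't see a clear snap peak. I'll release, then press on the lens with shut fingers. The expected contact TCP z is about 0.055 if home and about 0.064 if not.

```bash
python3 - <<'E'
from h import *
ol=[180,0,90+np.degrees(yaw)]; p=[.552,.2125]
fingers.gripper_to(.85)
robot.line_to([*p,.10],ol,velocity=.15)
fingers.gripper_to(0.0,force=40)
f0=np.array(robot.current_contact_force())
robot.line_to([*p,.073],ol,velocity=.1,f_stop=10)
s=robot.line_to([*p,.045],ol,velocity=.02,f_stop=3); print("touch",s,robot.current_tool_pos().round(4),np.round(robot.current_contact_force()-f0,1))
z=robot.current_tool_pos()[2]
for k in range(1,9):
    s=robot.line_to([*p,z-.002*k],ol,velocity=.03)
    f=np.array(robot.current_contact_force())-f0; print(round(z-.002*k,4),robot.current_tool_pos().round(4),f.round(1))
    if f[2]>22: break
robot.pause(.3); print(robot.current_contact_force(),robot.current_time_s())
out=[]
for n in("scene","side"):
    KT=cam(n); im=vision.grab_frame(n); print(n,[np.round(r["rect"]) for r in recognise("toggle",n)][:2])
    a=w2pix(KT,[*p,.06]); b=w2pix(KT,at(0,.06)); u,v=((a+b)/2).astype(int)
    out.append(cv2.resize(im[v-50:v+50,u-50:u+50],(395,395),interpolation=cv2.INTER_CUBIC))
save(np.hstack(out),"p2.png")
E
```

```text
touch True [0.5519 0.2125 0.0552] [-0.5 -0.8  4.2]
0.0532 [0.5519 0.2125 0.0552] [-4.9 -2.  12.8]
0.0512 [0.552  0.2125 0.055 ] [-8.4 -2.1 21.5]
0.0492 [0.552  0.2126 0.055 ] [-12.   -3.2  30.9]
[-10.70616728  -3.68668693  31.07039426] 43.1917
scene [array([278., 215.,   7.,  14.])]
side []
```

View pics/p2.png

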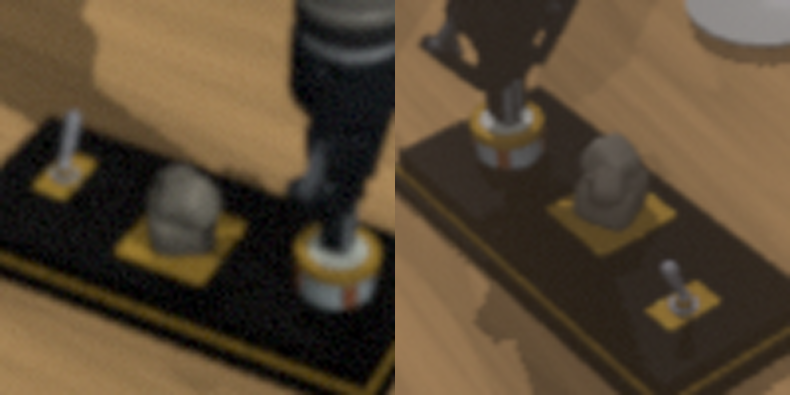

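Contact came at TCP z = 0.0552, which is where a fully seated cover should be. It is stiff at 31 N, the cover looks flush and level, and the lever is still off. Handing in.

```bash
python3 -c "
from station import robot,workorder
print(robot.current_contact_force(),robot.current_time_s()); workorder.close_job()"
```

```text
[-11.2340888   -2.96370776  30.26156411] 43.3917
the job is handed in; nothing more can be done
```

I switched the lamp off and snapped the larger brass cover home on the lamp, lens up. I handed in at 43.4 s with the shut fingers still pressing the lens at about 30 N.

**Last checks**
- **Cover:** the fingers met the lens at TCP z = 0.0552, where a fully seated cover should be (0.0553). It gave no further under 31 N, and in both fixed views it looks flush and level.
- **Switch:** in both fixed views the lever still leans to the front edge (off). The flip ended at 19 N against the stop.
- **Other pieces:** the fingers never touched the other pieces, but I did not measure their positions again at the end.

**What failed or disagreed**
- **First flips:** two pushes at the toggle missed because the fingers rode over the lever. The shut fingertips sit about 6 mm behind the reported TCP, not 17 mm ahead of it. I corrected for this by touching the plinth and the table.
- **Wrist camera:** its two looks at the cover differed by about 3 mm along the tool's x axis, so I corrected the lamp position by 2.5 mm.
- **Snap force:** I did not record a clear snap peak while pushing the cover in, so the seating rests on the height, stiffness and picture checks.
- **Sideways force:** about 11 N of sideways force remained in the final press.

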